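# Still the swinging balance hook and hang the check weight on it

### The arm

A 6-joint arm with a two-finger parallel gripper is mounted at the origin on a cart in front of the work surface, level with it; the furniture and walls round the work are solid. World frame = base frame: x ahead of the robot, y to its left, z up, the work surface at z = 0. Lengths are in m, angles in rad, forces in N, time in s.
With the tool pointing down it reaches from about 0.225 to 0.725 m from the base axis. Payload 3.1 kg.
Tool frame: the origin (TCP) lies midway between the tips of the shut fingers; the grasp point (between the pads) lies 19 mm behind it; z points along the fingers, y is the line along which they close (so a half turn about z gives the same grasp; the last joint's range is limited). The gripper opens to 85 mm and grips with 20 to 120 N. Pads are 22 mm wide; open, the fingers measure 114 mm over their backs; the gripper's body (76 mm by 85 mm) begins 54 mm behind the grasp point. The pads swing forward as they close: fully open they stand 13 mm farther back than shut.
Start: joints at [0.976, 0.048, 0.099, 1.622, 0, 1.443], TCP at [0.236, 0.469, 0.231] pointing down, gripper open.
Joint ranges: [-2.91, 2.91], [-0.99, 1.94], [-1.21, 1.42], [-2.12, 2.29], [-1.49, 1.47], [-3.14, 3.14]. Speed limits (rad/s): [2.79, 2.79, 3.14, 3.14, 3.14, 3.14].

### API

Orientations are given as [roll, pitch, yaw] about the fixed x, y, z axes, in that order (R = Rz(yaw) Ry(pitch) Rx(roll)).
In Python, from rig import bot, eyes, order gives the robot as it stands.
- The arm moves only by the shell command python3 -m pendant 'ROWS' [FORCE]. ROWS is text: rows parted by semicolons, each of 7 numbers parted by spaces: the shift along the tool's x, y, z each as a share of 20 cm, from -1 to 1, then the turn, a rotation vector about the tool's x, y, z each as a share of 30 degrees, from -1 to 1, then the closure, from 0 (fully open) to 1 (shut). A call has 1 to 20 rows; each row is the pose to reach, as a shift and turn from the pose commanded when the call began, along the tool's axes at that moment; what a row does not reach only later rows make up. A row lasts 1/10 s, in which the tool goes at most 50 mm and 8.59 degrees, less where a joint would pass 70% of its speed; a pose out of reach is approached as far as the arm can. A call with a number of a shift or a turn outside -1 to 1 is refused whole. A call with a gripper value outside its range is refused whole. The fingers move at their own pace and stop on an object; FORCE is the grip in N (left out, the last holds). Time passes only in rows, so rows that repeat a pose let the fingers close. It gives the time, the measured TCP pose, the force, the opening and the grip force at its end, in the units of the state.
- bot.get_obs(): the state, without advancing time (a new reading comes with each control period).
- eyes.snapshot(name): name is "scene" or "top"; returns (picture, depth): 400x640x3 uint8, red, green, blue; 400x640 float32, m along the optical axis (not along the pixel's ray), 0 where there is no reading.
- eyes.calibration(name): a dict with "fx", "fy", "cx", "cy" (pixels), "R" (3x3) and "t" (3): a world point X has camera coordinates R X + t. Camera axes: x right, y down, z forward; pixel columns grow to the right and rows downward; lengths in m; the calibration is good to about 2 mm. A picture is of the moment at which its call begins. calibration takes no time and is no camera call.
- order.job_done(): hands the job in; it is judged then, once.
The state is a dict: "time": time; "joints": joint angles; "dq": joint speeds; "effort": joint torques, N m; "tcp_pos": TCP position; "eef_rot": TCP orientation; "wrist_force": force on the tool from outside, world axes, zero at the start; "wrist_torque": the same for the moment, N m; "grip_width": opening from 0.0 (shut) to 1.0 (fully open); "grip_force": force on a finger pad.
Only numpy, scipy, OpenCV 4.12 (cv2) and the standard library are available. Lean on these libraries where they do the work, as an engineer would, in place of code of your own. Each camera call takes 0.05 s, during which the arm holds its last target. There are 200 camera calls.

### The job

Check the hanging spring balance with the large weight: swing the keeper arm that holds the balance back well aside by its knob, still the swinging hook with a light touch and let go of it, so that it hangs at rest by itself. Then hang the larger of the two weights by its eye on the hook and let it down gently, so that the spring takes the load without a jerk. Leave it hanging upright, free and at rest, and leave the other things where they are.

Things in the scene. Friction and masses are not known exactly. Their poses are not given: they have to be found in the camera images.
- hook: Steel wire hook (wire 6.4 mm) under the spring balance, which swings freely every way once released (about 50 mm, period 0.8 s; over a minute to die out). Origin: the seat, top of the wire at the lowest point of the bend, on the balance's axis, at rest 230 mm above the desk. z up the balance; open side and tip face -x, roughly to the robot. Turns about z on a swivel with slight friction. Wire underside 6.4 mm below the seat.
- hook_tip (a point): End of the hook's upturned tip: 21 mm above the seat and 17.5 mm out along the hook's -x (wire surface 21 mm out). The gap between tip and back wire is 21 to 25 mm wide; the back wire stands 17 mm out on +x and bends back to the axis 34 mm above the seat.
- balance_foot (a point): Centre of the black lower end cap of the spring balance (29 mm diameter, 18 mm high), on its axis, 132 mm below the pivot, 63 mm above the unloaded seat: a good place to touch. Above it a clear tube of 24 mm diameter up to 34 mm below the pivot. The balance weighs 0.23 kg, hangs freely, and a few tenths of a newton push it aside.
- spring (a joint): How far the hook is drawn out of the balance, in m: 0 unloaded (spring preload 0.8 N; hook and rod weigh 0.6 N), then 5 mm for every newton (200 N/m), end stop at 45 mm. The large weight at rest draws it out about 20 to 28 mm.
- large_weight: Large weight, about 0.5 kg (varies): four steel discs, 48 mm diameter, on a hanger standing upright on the desk; stack with foot 41 mm high. Origin on the axis half-way up the stack, 20.5 mm above the underside. z up. A 9 mm stem rises to an upright oval eye of 7 mm wire; its hole, 38 mm wide along the weight's y and 54 mm high, is looked through along its x.
- large_weight_eye (a point): Underside of the top of the large weight's eye, where it is to sit on the hook's seat: on the axis, 140.5 mm above the weight's origin, 161 mm above its underside. The eye's outer top is 7 mm higher, the lower end of the hole 54 mm lower.
- small_weight: Small weight, not to be used: same hanger, stem and eye (168 mm high in all), but only two discs, 38 mm diameter, stack with foot 21 mm high. Origin on the axis half-way up the stack, 10.5 mm above the underside.
- stand: Retort stand, fixed. Origin on the desk straight below the balance's pivot, which is 425 mm up; x runs to the upright rod (12 mm diameter, 488 mm high) 135 mm behind. Foot 200 x 130 mm, top 13 mm up, from x = -35 to +165 mm. The boom (10 mm rod, 442 mm up, at y = -16 mm) reaches from the upright to x = -28 mm, right over the balance: a gripper must come in tilted from the -x side.
- keeper_knob (a point): Centre of the black ball knob (17 mm diameter) at the front of the keeper's 7 mm thumb rod, 298 mm up. When parked it is at x = -38, y = +32 mm of the stand, 173 mm in front of the upright; the rod runs back from it along the stand's x.
- keeper (a joint): Keeper: bent 8 mm rod on a collar of the upright, 298 mm up. At 0 its crook (cross bar at the stand's x = 16, y = -22 to +32 mm) holds the balance's black end cap 35 mm back towards the upright. Push the knob to the stand's +y: it turns about the upright (angle in rad, stop at 1.4, friction 0.2 N at the knob, stays where left), slips off the cap at about 0.2 and the balance swings out. Aside: over 0.7.
- timer: Bench timer, 62 x 66 x 20 mm, bystander; origin under its centre.
- beaker: Glass beaker, 69 mm diameter, 86 mm high, bystander; origin under its centre.
Mind the look-alikes: they are no part of the job. Leave any red or turquoise look-alike of the large_weight alone.

How it is judged:
On the way, in this order (a step that is already met when the one before it is completed fails the run):
1. the keeper is aside and the hook hangs straight down and still by itself, untouched, while the large weight still stands where it was (value of joint keeper above 0.7 rad and horizontal distance between hook and stand below 0.012 m and linear speed of hook below 0.03 m/s and contact force between hook and anything else below 0.03 N and contact force between stand and the fingers below 0.03 N and distance of large_weight from where it was at the start of the episode below 0.01 m), for 0.8 s.
2. the large weight's eye sits in the hook and the spring is drawn out by it (horizontal distance between large_weight_eye and hook below 0.012 m and z of large_weight_eye in the frame of hook between -0.006 and 0.008 m and value of joint spring above 0.012 m), for 0.2 s.
At the end, for the whole second after the job is handed in: The large weight hangs by its eye in the hook (eye within 12 mm of the seat sideways, -6 to +8 mm in height), spring drawn out over 12 mm, clear of the stand foot (origin over 45 mm up), within 7 degrees of upright, weight and hook slower than 80 mm/s; keeper past 0.7 rad (all of step 2 and value of joint keeper above 0.7 rad and height (world z) of large_weight above 0.045 m and angle between large_weight's own z axis and vertical below 0.12 rad and linear speed of each of large_weight, hook below 0.08 m/s); the robot touches nothing.
It fails at once if the balance is jerked: the spring is drawn out more than 36 mm (value of joint spring above 0.036 m).
It fails at once if the balance, hook or stand is pushed with more than 20 N (contact force between any of the fingers, the arm and stand above 20 N).
It fails at once if the large weight is tipped by more than 30 degrees (angle between large_weight's own z axis and vertical above 0.52 rad).
It fails at once if the small weight, timer or beaker is moved by more than 20 mm (distance of any of small_weight, timer, beaker from where it was at the start of the episode above 0.02 m).
It also fails if it takes over 72 s, if anything falls off the work surface, if the arm or the gripper's body presses on something with over 40 N, if the wrist force passes 120 N, or if a joint passes its speed limit or range.

## Working session

There is one attempt and no reset: what is moved stays moved. The work goes in short steps, Python scripts to look and compute and a shell command to move; the robot and the scene stay as the last step left them, time stands still between calls to the robot, and variables do not carry over. Pictures are saved under pics/ and viewed, at most 10 in all, crops included, and the job is handed in when it is done.

```bash
ls; mkdir -p pics; cat > h.py <<'E'
from rig import bot, eyes, order
import numpy as np, cv2
def snap(n,f=None):
    p,d=eyes.snapshot(n)
    if f: cv2.imwrite(f'pics/{f}.png',p[:,:,::-1])
    return p,d
def w(n,u,v,z):
    c=eyes.calibration(n);q=np.array([(u-c['cx'])/c['fx']*z,(v-c['cy'])/c['fy']*z,z])
    return np.array(c['R']).T@(q-np.array(c['t']))
def px(n,X):
    c=eyes.calibration(n);q=np.array(c['R'])@np.array(X)+np.array(c['t'])
    return c['fx']*q[0]/q[2]+c['cx'],c['fy']*q[1]/q[2]+c['cy'],q[2]
E
python3 - <<'E'
from h import *
for n in('scene','top'):
    p,d=snap(n,n+'0'); np.save(n+'0',d)
    c=eyes.calibration(n);print(n,c['fx'],np.round(c['R'],3).tolist(),np.round(c['t'],3), 'cam',-np.array(c['R']).T@c['t'])
o=bot.get_obs();print({k:np.round(v,3).tolist() for k,v in o.items()})
E
```

```text
pics
scene 466.1889285600412 [[0.589, -0.807, 0.023], [-0.386, -0.307, -0.87], [0.71, 0.504, -0.492]] [-0.466  0.391  1.212] cam [-0.43444788 -0.86732659  0.94833963]
top 455.43529818079605 [[-0.008, -1.0, -0.015], [-0.993, 0.01, -0.12], [0.12, 0.013, -0.993]] [-0.147  0.612  1.402] cam [ 0.43808714 -0.1723277   1.46283505]
{'time': 0.1, 'joints': [0.976, 0.049, 0.098, 1.622, -0.0, 1.443], 'dq': [-0.001, -0.002, 0.003, 0.0, -0.001, -0.001], 'effort': [0.002, -33.985, 32.094, 0.016, -0.0, -0.0], 'tcp_pos': [0.236, 0.468, 0.23], 'eef_rot': [-3.139, -0.0, 2.675], 'wrist_force': [0.039, 0.059, -0.518], 'wrist_torque': [-0.083, -0.011, 0.007], 'grip_force': 0.0, 'grip_width': 0.998}
```

View pics/scene0.png

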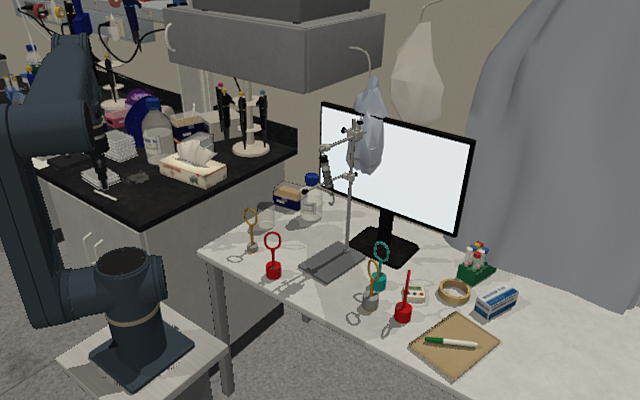

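View pics/top0.png

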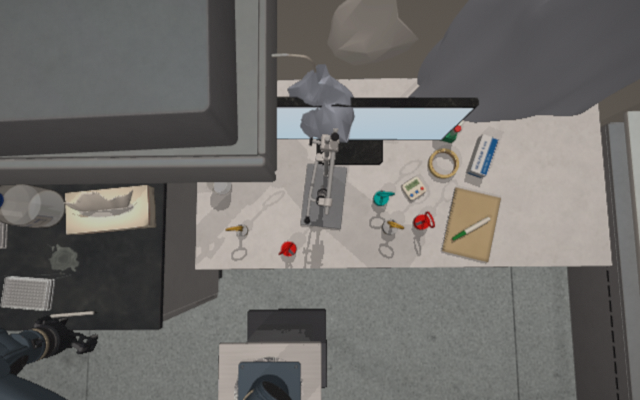

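Both views show the stand (top view, foot near 325,195), steel weights at about (240,230) and (390,228) in the top view, red look-alikes at (288,248) and (423,222), and a turquoise one at (381,198). I'll take enlarged crops next.

```bash
python3 - <<'E'
from h import *
a=cv2.imread('pics/scene0.png');b=cv2.imread('pics/top0.png')
s1=cv2.resize(a[110:330,230:430],None,fx=2,fy=2,interpolation=cv2.INTER_CUBIC)   # 400x440
s2=cv2.resize(b[140:260,280:410],None,fx=3,fy=3,interpolation=cv2.INTER_CUBIC)   # 390x360
s3=cv2.resize(b[210:262,215:300],None,fx=3,fy=3,interpolation=cv2.INTER_CUBIC)
o=np.zeros((560,800,3),np.uint8);o[:440,:400]=s1;o[:360,405:795]=s2;o[370:370+s3.shape[0],405:405+s3.shape[1]]=s3
cv2.imwrite('pics/crop0.png',o)
E
```

```text
(no output)
```

View pics/crop0.png

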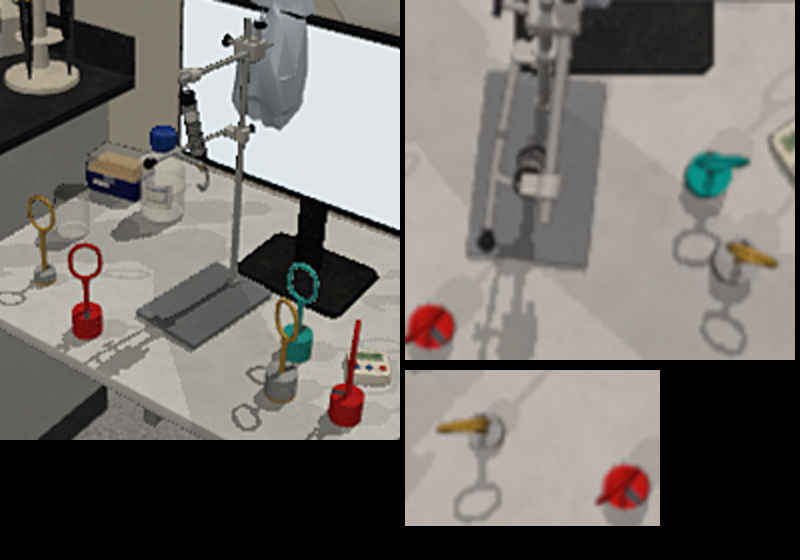

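The crops show the large steel weight with its gold eye at scene (370,300) / top (388,227), and the small one at scene (252,246). The knob is at top (307,220). The foot's front corners are at top (301,226) and (340,229).

```bash
cat >> h.py <<'E'
def wz(n,u,v,Z):
    A=w(n,u,v,0.);B=w(n,u,v,1.);return A+(B-A)*(Z-A[2])/(B[2]-A[2])
E
python3 - <<'E'
from h import *
np.set_printoptions(precision=4,suppress=True)
C=lambda u,v:(280+(u-405)/3,140+v/3)
for nm,u,v,Z in[('FL',467,258,.013),('FR',585,268,.013),('BL',488,72,.013),('BR',605,84,.013),('knob',486,241,.298)]:
    print(nm,wz('top',*C(u,v),Z))
d=np.load('top00.npy') if 0 else np.load('top0.npy');ds=np.load('scene0.npy')
u,v=C(486,241);print('knob depth',w('top',u,v,d[int(v),int(u)]))
# stack, eye points from cloud
for n,D,r in(('top',d,(205,265,360,415)),('scene',ds,(240,330,345,400)),('top',d,(205,250,215,262)),('scene',ds,(195,262,235,275))):
    P=[];I=[];img=cv2.imread(f'pics/{n}0.png')
    for v in range(r[0],r[1]):
        for u in range(r[2],r[3]):
            if D[v,u]>0:
                b,g,rr=map(int,img[v,u]);X=w(n,u,v,D[v,u])
                P.append(X);I.append((b,g,rr))
    P=np.array(P);I=np.array(I)
    gold=(I[:,2]-I[:,0]>50)&(I[:,1]-I[:,0]>15)&(P[:,2]>.06)
    G=P[gold];sat=I.max(1)-I.min(1)
    S=P[(P[:,2]>.01)&(P[:,2]<.05)&(sat<40)]
    print(n,'gold',len(G),G.mean(0),G.min(0),G.max(0));
    if len(G)>3:
        U,s,V=np.linalg.svd(G[:,:2]-G[:,:2].mean(0));print(' dir',V[0],s)
    if len(S):print(' stack',len(S),S.min(0),S.max(0),np.median(S,0))
E
```

```text
FL [ 0.5139 -0.1006  0.013 ]
FR [ 0.5022 -0.2256  0.013 ]
BL [ 0.7141 -0.1241  0.013 ]
BR [ 0.6996 -0.2499  0.013 ]
knob [ 0.5134 -0.131   0.298 ]
knob depth [ 0.5131 -0.1312  0.3026]Traceback (most recent call last):
  File "<stdin>", line 14, in <module>
  File "h.py", line 8, in w
    c=eyes.calibration(n);q=np.array([(u-c['cx'])/c['fx']*z,(v-c['cy'])/c['fy']*z,z])
ValueError: time passes only in moves, steps and waits
```

```bash
cat > h.py <<'E'
import numpy as np, cv2, os, pickle
from rig import bot, eyes, order
if not os.path.exists('cal.pkl'):
    pickle.dump({n:{k:np.array(v) for k,v in eyes.calibration(n).items()} for n in('scene','top')},open('cal.pkl','wb'))
CAL=pickle.load(open('cal.pkl','rb'))
np.set_printoptions(precision=4,suppress=True)
def snap(n,f=None):
    p,d=eyes.snapshot(n)
    if f: cv2.imwrite(f'pics/{f}.png',p[:,:,::-1])
    return p,d
def w(n,u,v,z):
    c=CAL[n];u,v,z=np.broadcast_arrays(u,v,z)
    q=np.stack([(u-c['cx'])/c['fx']*z,(v-c['cy'])/c['fy']*z,z],-1)
    return (q-c['t'])@c['R']
def px(n,X):
    c=CAL[n];q=c['R']@np.array(X)+c['t']
    return c['fx']*q[0]/q[2]+c['cx'],c['fy']*q[1]/q[2]+c['cy'],q[2]
def wz(n,u,v,Z):
    A=w(n,u,v,0.);B=w(n,u,v,1.);return A+(B-A)*(Z-A[2])/(B[2]-A[2])
def cloud(n,p,d,r):
    v,u=np.mgrid[r[0]:r[1],r[2]:r[3]];m=d[v,u]>0;v,u=v[m],u[m]
    return w(n,u,v,d[v,u]),p[v,u].astype(int)   # pts, rgb
E
python3 - <<'E'
from h import *
for n,r in(('top',(205,265,360,415)),('scene',(240,330,345,400)),('top',(205,250,215,262)),('scene',(195,262,235,275))):
    img=cv2.imread(f'pics/{n}0.png')[:,:,::-1];P,I=cloud(n,img,np.load(n+'0.npy'),r)
    gold=(I[:,0]-I[:,2]>50)&(I[:,1]-I[:,2]>25)&(P[:,2]>.06)
    G=P[gold];sat=I.max(1)-I.min(1)
    S=P[(P[:,2]>.01)&(P[:,2]<.05)&(sat<40)]
    print(n,'gold',len(G),G.mean(0),G.min(0),G.max(0));
    if len(G)>3:
        U,s,V=np.linalg.svd(G[:,:2]-G[:,:2].mean(0));print(' dir',V[0],s)
    if len(S):print(' stack',len(S),S.min(0),S.max(0),np.median(S,0))
E
```

```text
top gold 66 [ 0.5087 -0.3813  0.1381] [ 0.4984 -0.4012  0.0648] [ 0.5184 -0.3592  0.1702]
 dir [-0.4087 -0.9127] [0.1008 0.015 ]
 stack 150 [ 0.4048 -0.4608  0.01  ] [ 0.535  -0.344   0.0488] [ 0.5038 -0.374   0.0401]
scene gold 120 [ 0.5047 -0.3822  0.123 ] [ 0.4932 -0.4039  0.0621] [ 0.5176 -0.3587  0.1681]
 dir [-0.4229 -0.9062] [0.1631 0.0211]
 stack 990 [ 0.4821 -0.4679  0.01  ] [ 0.8539 -0.1578  0.0499] [ 0.6978 -0.2817  0.013 ]
top gold 54 [0.5032 0.0865 0.1367] [0.498  0.0651 0.0625] [0.5084 0.1092 0.1702]
 dir [ 0.1874 -0.9823] [0.0865 0.0114]
 stack 80 [0.4867 0.0698 0.0106] [0.5293 0.1735 0.0305] [0.4995 0.0828 0.0201]
scene gold 93 [0.4995 0.0868 0.1228] [0.4912 0.0607 0.0615] [0.5069 0.1143 0.168 ]
 dir [ 0.1482 -0.989 ] [0.1431 0.0258]
 stack 448 [0.4837 0.0671 0.0101] [0.8026 0.3166 0.05  ] [0.6475 0.1684 0.0247]
```

```bash
cat >> h.py <<'E'
from scipy.spatial.transform import Rotation as Ro
S=np.array([.545,-.167]);SY=np.radians(-6.4)
def st(x,y,z): c,s=np.cos(SY),np.sin(SY);return np.array([S[0]+c*x-s*y,S[1]+s*x+c*y,z])
def rot(h,p):
    h,p=np.radians([h,p]);z=np.array([np.cos(h)*np.cos(p),np.sin(h)*np.cos(p),-np.sin(p)]);y=np.array([-np.sin(h),np.cos(h),0])
    return np.stack([np.cross(y,z),y,z],1)
def plan(*ts):
    """each t=(pos,h,p): print the row shares from the present pose"""
    o=bot.get_obs();R0=Ro.from_euler('xyz',o['eef_rot']).as_matrix()
    for pos,h,p in ts:
        a=R0.T@(np.array(pos)-o['tcp_pos'])/.2;b=Ro.from_matrix(R0.T@rot(h,p)).as_rotvec()/np.radians(30)
        print(np.round(pos,3),'->',np.round(np.r_[a,b],2))
E
python3 - <<'E'
from h import *
P=st(-.1,-.0,.33)
o=bot.get_obs();a=np.array(o['tcp_pos'])
plan((a+[.0,-.19,.05],-22,75),((.34,.1,.33),-20,60),(P,-15,30),(st(-.028,0,.292),-15,30))
E
```

```text
[0.236 0.278 0.28 ] -> [-0.43 -0.85 -0.25 -0.02 -0.5  -0.16]
[0.34 0.1  0.33] -> [-1.29 -1.41 -0.5  -0.06 -1.   -0.22]
[ 0.446 -0.156  0.33 ] -> [-2.34 -2.32 -0.49 -0.21 -1.99 -0.35]
[ 0.517 -0.164  0.292] -> [-2.68 -2.19 -0.3  -0.21 -1.99 -0.35]
```

```bash
python3 -m pendant '-0.5 -0.5 -0.2 0 -0.3 -0.1 0.3; -0.9 -0.95 -0.4 -0.05 -0.9 -0.2 0.8; -0.9 -0.95 -0.4 -0.05 -0.9 -0.2 1; -0.9 -0.95 -0.4 -0.05 -0.9 -0.2 1; -0.9 -0.95 -0.4 -0.05 -0.9 -0.2 1; -0.9 -0.95 -0.4 -0.05 -0.9 -0.2 1; -0.9 -0.95 -0.4 -0.05 -0.9 -0.2 1; -0.9 -0.95 -0.4 -0.05 -0.9 -0.2 1; -0.9 -0.95 -0.4 -0.05 -0.9 -0.2 1; -0.9 -0.95 -0.4 -0.05 -0.9 -0.2 1' 30; python3 - <<'E'
from h import *
plan((st(-.12,-.0,.31),-15,30),(st(-.028,0,.292),-15,30))
E
```

```text
time: 1.1
tcp_pos: [0.3112, 0.2189, 0.3102]
eef_rot: [-3.14, 0.47, 2.784]
wrist_force: [1.1, 0.3, 0.2]
grip_width: -0.001
grip_force: 0.0
[ 0.426 -0.154  0.31 ] -> [-1.06 -1.54  0.54 -0.13 -1.1  -0.13]
[ 0.517 -0.164  0.292] -> [-1.42 -1.43  0.82 -0.13 -1.1  -0.13]
```

```bash
python3 -m pendant '-0.6 -1 0 -0.05 -0.5 -0.1 1; -0.6 -1 0 -0.05 -0.5 -0.1 1; -0.6 -1 0 -0.1 -0.9 -0.1 1; -0.6 -1 0.1 -0.1 -0.9 -0.1 1; -0.6 -1 0.1 -0.1 -0.9 -0.1 1; -0.6 -1 0.1 -0.1 -0.9 -0.1 1; -0.6 -1 0.1 -0.1 -0.9 -0.1 1; -0.6 -1 0.1 -0.1 -0.9 -0.1 1; -0.6 -1 0.1 -0.1 -0.9 -0.1 1' ; python3 - <<'E'
from h import *
plan((st(-.12,-.0,.31),-15,30),(st(-.06,0,.300),-15,30),(st(-.028,0,.292),-15,30))
E
```

```text
time: 2.0
tcp_pos: [0.3942, 0.0646, 0.3824]
eef_rot: [-3.107, 0.908, 2.847]
wrist_force: [-0.2, -0.2, -0.9]
grip_width: 0.002
grip_force: 0.0
[ 0.426 -0.154  0.31 ] -> [-0.   -0.98  0.63 -0.12 -0.27 -0.03]
[ 0.485 -0.16   0.3  ] -> [-0.14 -0.91  0.89 -0.12 -0.27 -0.03]
[ 0.517 -0.164  0.292] -> [-0.21 -0.88  1.03 -0.12 -0.27 -0.03]
```

```bash
python3 -m pendant '0 -0.5 0.2 -0.1 -0.27 -0.03 1; 0 -0.98 0.4 -0.12 -0.27 -0.03 1; 0 -0.98 0.5 -0.12 -0.27 -0.03 1; 0 -0.98 0.63 -0.12 -0.27 -0.03 1; 0 -0.98 0.63 -0.12 -0.27 -0.03 1;0 -0.98 0.63 -0.12 -0.27 -0.03 1;0 -0.98 0.63 -0.12 -0.27 -0.03 1;0 -0.98 0.63 -0.12 -0.27 -0.03 1' ; python3 - <<'E'
from h import *
plan((st(-.028,-.002,.292),-15,30)); snap('scene','s1')
a=cv2.imread('pics/s1.png')[110:310,240:440];cv2.imwrite('pics/c1.png',cv2.resize(a,None,fx=3,fy=3,interpolation=cv2.INTER_CUBIC))
E
```

```text
time: 2.8
tcp_pos: [0.5126, -0.1506, 0.3417]
eef_rot: [3.132, 1.014, 2.876]
wrist_force: [1.0, 0.3, -0.4]
grip_width: 0.002
grip_force: 0.0
[ 0.517 -0.166  0.292] -> [ 0.19 -0.07  0.17  0.01 -0.06 -0.  ]
```

View pics/c1.png

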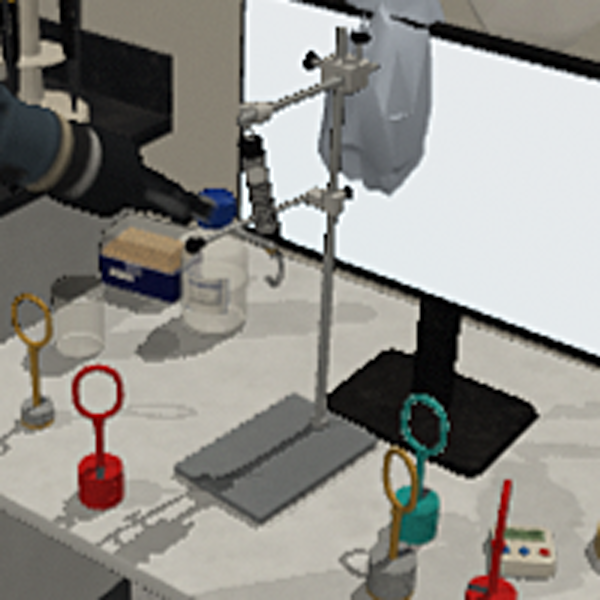

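Fingertips at crop (215,210) sit just above and right of the knob at (193,243); the balance is still held back. I'll lower beside the knob.

```bash
python3 -m pendant '0 -0.08 0 0 0 0 1; 0 -0.08 0 0 0 0 1; 0.1 -0.08 0.05 0 -0.03 0 1; 0.19 -0.08 0.1 0 -0.06 0 1; 0.19 -0.08 0.1 0 -0.06 0 1; 0.19 -0.08 0.1 0 -0.06 0 1' ; python3 - <<'E'
from h import *
R=lambda th,r=.165:(.135-r*np.cos(th-.0)+0, r*np.sin(th))
# TCP on arc; offset from rod on -y side by 16 mm
def tcp(th,z=.292):
    kx,ky=-.165,.032-.016   # rel. upright, rod frame
    c,s=np.cos(th),np.sin(th);return st(.135+kx*c+ky*s,-kx*s+ky*c,z)
plan(*[(tcp(t),-15,30) for t in (0,.2,.4,.6,.8,1.0,1.1)])
E
```

```text
time: 3.45
tcp_pos: [0.5203, -0.169, 0.3032]
eef_rot: [3.129, 1.035, 2.878]
wrist_force: [0.2, 0.9, 0.1]
grip_width: 0.003
grip_force: 0.0
[ 0.517 -0.148  0.292] -> [ 0.07  0.1  -0.01  0.02 -0.02 -0.  ]
[ 0.527 -0.116  0.292] -> [ 0.07  0.26  0.    0.02 -0.02 -0.  ]
[ 0.543 -0.087  0.292] -> [ 0.05  0.42  0.04  0.02 -0.02 -0.  ]
[ 0.565 -0.062  0.292] -> [ 0.01  0.57  0.1   0.02 -0.02 -0.  ]
[ 0.591 -0.042  0.292] -> [-0.04  0.7   0.19  0.02 -0.02 -0.  ]
[ 0.62  -0.027  0.292] -> [-0.1   0.81  0.29  0.02 -0.02 -0.  ]
[ 0.636 -0.022  0.292] -> [-0.14  0.86  0.36  0.02 -0.02 -0.  ]
```

```bash
python3 -m pendant '0.07 0 0 0 0 0 1; 0.07 0.06 0 0 0 0 1; 0.07 0.12 0 0 0 0 1; 0.07 0.18 0 0 0 0 1; 0.07 0.25 0 0 0 0 1; 0.06 0.33 0.02 0 0 0 1; 0.05 0.41 0.04 0 0 0 1; 0.03 0.49 0.07 0 0 0 1; 0.01 0.57 0.1 0 0 0 1; -0.02 0.63 0.14 0 0 0 1; -0.04 0.7 0.19 0 0 0 1; -0.07 0.75 0.24 0 0 0 1; -0.1 0.81 0.29 0 0 0 1; -0.14 0.86 0.35 0 0 0 1; -0.14 0.86 0.35 0 0 0 1; -0.14 0.86 0.35 0 0 0 1' ; python3 - <<'E'
from h import *
snap('scene','s2');p,d=snap('top','t2');np.save('t2',d)
a=cv2.imread('pics/s2.png')[110:310,250:400];b=cv2.imread('pics/t2.png')[140:260,270:400]
o=np.zeros((600,800,3),np.uint8);o[:,:450]=cv2.resize(a,None,fx=3,fy=3,interpolation=cv2.INTER_CUBIC)
b=cv2.resize(b,(345,319),interpolation=cv2.INTER_CUBIC);o[:319,453:798]=b
cv2.imwrite('pics/c2.png',o)
E
```

```text
time: 5.05
tcp_pos: [0.6356, -0.0223, 0.2937]
eef_rot: [3.131, 1.037, 2.878]
wrist_force: [0.4, -0.1, -0.7]
grip_width: -0.002
grip_force: 0.0
```

View pics/c2.png

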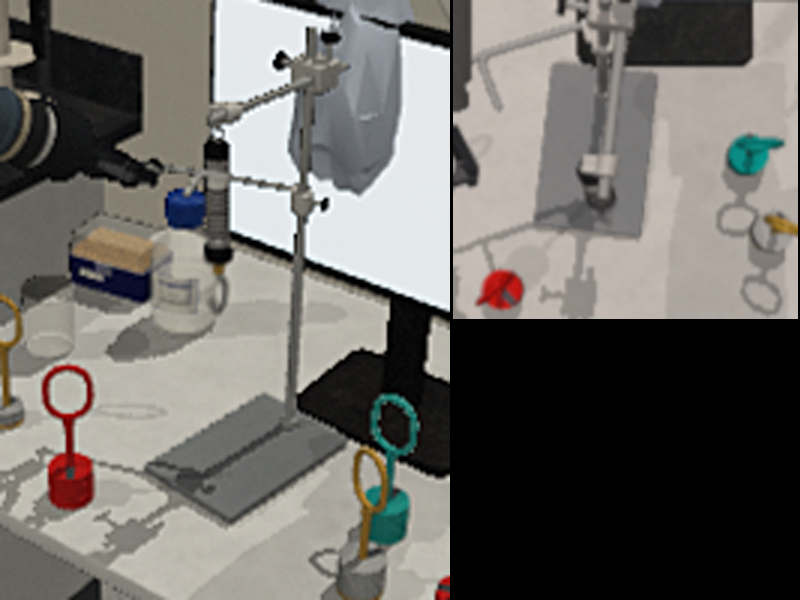

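The picture shows the keeper arm swung far aside at about 1.1 rad, with the knob off at top left. The balance hangs nearly straight and is swinging.

```bash
python3 -m pendant '0 -0.1 -0.2 0 0 0 1; 0 -0.1 -0.4 0 0 0 1; 0 -0.1 -0.6 0 0 0 0.9; 0.1 -0.3 -0.9 0 0 0 0.77; 0.2 -0.5 -0.9 0 0 0 0.77; 0.3 -0.6 -0.9 0 0 0 0.77; 0.3 -0.6 -0.9 0 0 0 0.77; 0.3 -0.6 -0.9 0 0 0 0.77' ; python3 - <<'E'
from h import *
plan(*[(st(x,0,.288),-15,25) for x in(-.1,-.07,-.0)])
P,I=cloud('top',cv2.imread('pics/t2.png')[:,:,::-1],np.load('t2.npy'),(180,225,310,345))
E
```

```text
time: 5.95
tcp_pos: [0.5122, -0.0967, 0.3605]
eef_rot: [3.136, 0.992, 2.876]
wrist_force: [-1.4, -0.3, -0.4]
grip_width: 0.231
grip_force: 0.0
[ 0.446 -0.156  0.288] -> [ 0.44 -0.37 -0.01  0.   -0.27 -0.  ]
[ 0.475 -0.159  0.288] -> [ 0.36 -0.35  0.12  0.   -0.27 -0.  ]
[ 0.545 -0.167  0.288] -> [ 0.17 -0.3   0.41  0.   -0.27 -0.  ]
```

```bash
python3 -m pendant '0.1 0 -0.1 0 -0.1 0 0.77; 0.2 -0.1 -0.1 0 -0.27 0 0.77; 0.3 -0.2 -0.1 0 -0.27 0 0.77; 0.3 -0.2 -0.1 0 -0.27 0 0.77; 0.3 -0.2 -0.1 0 -0.27 0 0.77;0.3 -0.2 -0.1 0 -0.27 0 0.77;0.3 -0.2 -0.1 0 -0.27 0 0.77;0.3 -0.2 -0.1 0 -0.27 0 0.77' ; python3 - <<'E'
from h import *
print(bot.get_obs()['dq'])
plan(*[(st(x,0,.288),-15,25) for x in(-.1,-.07,-.0)])
E
```

```text
time: 6.75
tcp_pos: [0.5408, -0.1472, 0.3397]
eef_rot: [3.132, 1.101, 2.878]
wrist_force: [-0.9, 0.7, 0.2]
grip_width: 0.229
grip_force: 0.0
[-0.0275 -0.0006 -0.0037 -0.0021  0.0249 -0.0151]
[ 0.446 -0.156  0.288] -> [ 0.43 -0.16 -0.28  0.02 -0.06 -0.  ]
[ 0.475 -0.159  0.288] -> [ 0.37 -0.14 -0.15  0.02 -0.06 -0.  ]
[ 0.545 -0.167  0.288] -> [ 0.21 -0.09  0.16  0.02 -0.06 -0.  ]
```

```bash
python3 - <<'E'
from h import *
o=bot.get_obs();print(o['joints'],o['wrist_force'])
s,d=snap('scene','s3')
a=s[110:290,250:410,::-1];cv2.imwrite('pics/c3.png',cv2.resize(a,None,fx=3,fy=3,interpolation=cv2.INTER_CUBIC))
E
```

```text
[-0.521  -0.9902 -0.8395  0.6356  0.2388 -0.1189] [-0.8728  0.7196  0.1549]
```

View pics/c3.png

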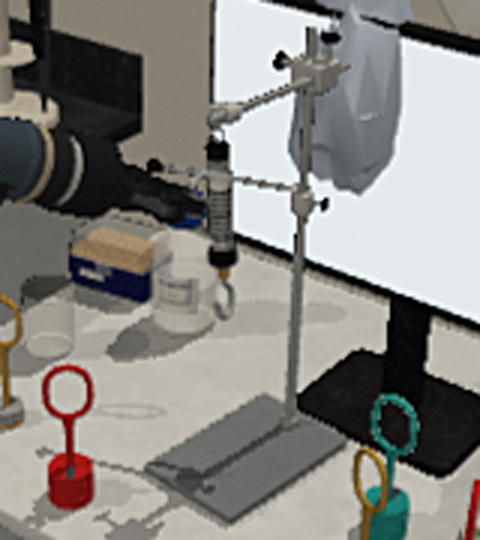

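The tool is beside the tube, since joint 2 is at its fold-back limit. A steeper tool pitch is needed.

```bash
python3 - <<'E'
from h import *
plan((st(-.1,0.03,.36),-15,47),(st(-.1,0,.30),-15,47),(st(-.09,0,.31),-15,60))
E
```

```text
[ 0.449 -0.126  0.36 ] -> [ 0.12 -0.01 -0.47  0.02  0.67  0.  ]
[ 0.446 -0.156  0.3  ] -> [ 0.38 -0.16 -0.31  0.02  0.67  0.  ]
[ 0.456 -0.157  0.31 ] -> [ 0.31 -0.15 -0.29  0.02  1.1   0.  ]
```

```bash
python3 -m pendant '0.03 0.02 -0.1 0 0.2 0 0.77; 0.06 0.02 -0.2 0 0.4 0 0.77; 0.1 0 -0.3 0 0.6 0 0.77; 0.12 0 -0.4 0 0.67 0 0.77; 0.12 0 -0.47 0 0.67 0 0.77; 0.12 0 -0.47 0 0.67 0 0.77; 0.12 0 -0.47 0 0.67 0 0.77; 0.12 0 -0.47 0 0.67 0 0.77' ; python3 - <<'E'
from h import *
o=bot.get_obs();print(o['joints'],o['dq'])
plan((st(-.1,0,.30),-15,47),(st(-.1,0,.3),-15,55),(st(-.0,0,.288),-15,50))
E
```

```text
time: 7.6
tcp_pos: [0.4493, -0.1236, 0.3589]
eef_rot: [3.135, 0.748, 2.882]
wrist_force: [-0.3, 0.3, -0.9]
grip_width: 0.23
grip_force: 0.0
[-0.5531 -0.8678 -0.5051  1.2091  0.2043 -0.2181] [-0.0015  0.0064 -0.0074  0.004   0.0017 -0.0009]
[ 0.446 -0.156  0.3  ] -> [ 0.18 -0.16  0.23  0.02 -0.01  0.  ]
[ 0.446 -0.156  0.3  ] -> [ 0.18 -0.16  0.23  0.02  0.26  0.  ]
[ 0.545 -0.167  0.288] -> [-0.14 -0.09  0.61  0.02  0.09  0.  ]
```

```bash
python3 -m pendant '0.1 -0.1 0.1 0 0 0 0.77; 0.2 -0.16 0.2 0 0 0 0.77;0.2 -0.16 0.2 0 0 0 0.77;0.2 -0.16 0.2 0 0 0 0.77;0.2 -0.16 0.2 0 0 0 0.77'; python3 - <<'E'
from h import *
plan(*[(st(x,0,.288),-15,47) for x in (-.06,-.04,-.02,-.008)])
E
```

```text
time: 8.1
tcp_pos: [0.4399, -0.1538, 0.3057]
eef_rot: [3.137, 0.752, 2.884]
wrist_force: [0.1, -0.1, 0.7]
grip_width: 0.234
grip_force: 0.0
[ 0.485 -0.16   0.288] -> [-0.11  0.03  0.22  0.01  0.    0.01]
[ 0.505 -0.163  0.288] -> [-0.18  0.04  0.29  0.01  0.    0.01]
[ 0.525 -0.165  0.288] -> [-0.25  0.05  0.36  0.01  0.    0.01]
[ 0.537 -0.166  0.288] -> [-0.29  0.06  0.4   0.01  0.    0.01]
```

```bash
python3 -m pendant '-0.05 0.02 0.1 0 0 0 0.77; -0.11 0.03 0.22 0 0 0 0.77; -0.12 0.03 0.23 0 0 0 0.77; -0.13 0.03 0.24 0 0 0 0.77; -0.14 0.03 0.25 0 0 0 0.77; -0.15 0.03 0.26 0 0 0 0.77; -0.16 0.04 0.27 0 0 0 0.77; -0.17 0.04 0.28 0 0 0 0.77; -0.18 0.04 0.29 0 0 0 0.77; -0.19 0.04 0.3 0 0 0 0.77; -0.2 0.04 0.31 0 0 0 0.77; -0.21 0.05 0.32 0 0 0 0.77; -0.22 0.05 0.33 0 0 0 0.77; -0.23 0.05 0.34 0 0 0 0.77; -0.24 0.05 0.35 0 0 0 0.77; -0.25 0.05 0.36 0 0 0 0.77; -0.26 0.05 0.37 0 0 0 0.77; -0.27 0.06 0.38 0 0 0 0.77; -0.28 0.06 0.39 0 0 0 0.77; -0.28 0.06 0.39 0 0 0 0.77'; python3 - <<'E'
from h import *
s,d=snap('scene','s4');t,d2=snap('top','t4')
o=np.zeros((600,800,3),np.uint8)
o[:480,:400]=cv2.resize(s[140:260,280:380,::-1],None,fx=4,fy=4,interpolation=cv2.INTER_CUBIC)
o[:400,400:]=cv2.resize(t[165:240,285:360,::-1],(400,400),interpolation=cv2.INTER_CUBIC)
cv2.imwrite('pics/c4.png',o)
E
```

```text
time: 10.1
tcp_pos: [0.5334, -0.1659, 0.2838]
eef_rot: [3.135, 0.748, 2.882]
wrist_force: [-0.2, -1.4, 0.0]
grip_width: 0.228
grip_force: 0.0
```

View pics/c4.png

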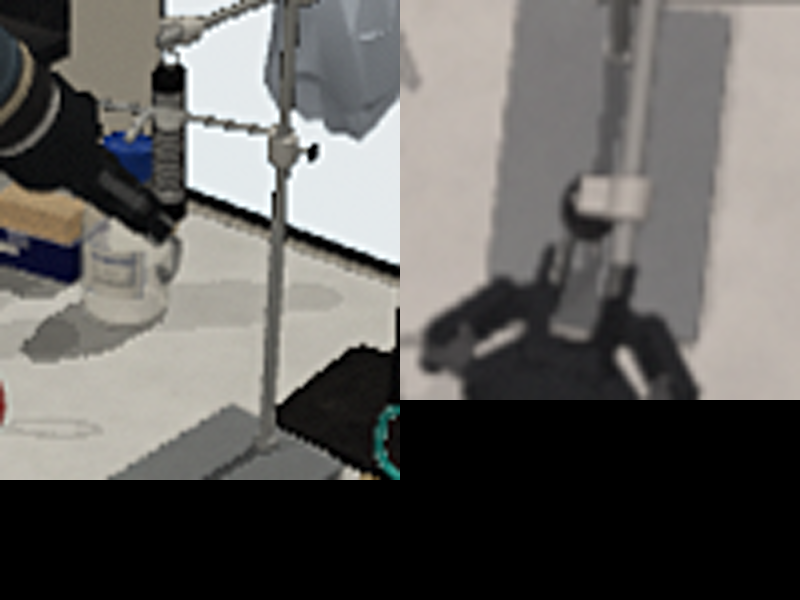

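The fingertips (top crop 545/625, y≈265) straddle the cap at (585,205) symmetrically and are just about touching. I'll push 15 mm further slowly, hold, then look at how the cap moved through depth.

```bash
python3 -m pendant '-0.02 0 0 0 0 0 0.77; -0.03 0 0.01 0 0 0 0.77; -0.04 0 0.02 0 0 0 0.77; -0.05 0 0.02 0 0 0 0.77; -0.06 0 0.03 0 0 0 0.77; -0.07 0 0.04 0 0 0 0.77; -0.07 0 0.04 0 0 0 0.77; -0.07 0 0.04 0 0 0 0.77; -0.07 0 0.04 0 0 0 0.77; -0.07 0 0.04 0 0 0 0.77; -0.07 0 0.04 0 0 0 0.77; -0.07 0 0.04 0 0 0 0.77; -0.07 0 0.04 0 0 0 0.77; -0.07 0 0.04 0 0 0 0.77; -0.07 0 0.04 0 0 0 0.77'; cat >> h.py <<'E'
def bal(k=8,dt=0):
    """balance tube/hook points from scene depth"""
    for _ in range(k):
        p,d=eyes.snapshot('scene');P,I=cloud('scene',p,d,(140,260,290,360))
        q=(P-[*S,0])@np.array([[np.cos(SY),-np.sin(SY),0],[np.sin(SY),np.cos(SY),0],[0,0,1]])
        m=(abs(q[:,0])<.07)&(abs(q[:,1])<.04)
        r=[]
        for lo,hi in((.22,.26),(.305,.34),(.35,.385)):
            Q=q[m&(q[:,2]>lo)&(q[:,2]<hi)];r+=[len(Q)]+(list(np.round(1000*np.median(Q,0)[:2],1)) if len(Q) else [])
        print(round(bot.get_obs()['time'],2),r)
E
python3 -c "
from h import *
bal(3);print(bot.get_obs()['tcp_pos'])
p,d=snap('top');snap('scene','s5')
cv2.imwrite('pics/c5.png',cv2.resize(cv2.imread('pics/s5.png')[140:260,280:380],None,fx=4,fy=4,interpolation=cv2.INTER_CUBIC))"
```

```text
time: 11.7
tcp_pos: [0.5483, -0.17, 0.2876]
eef_rot: [3.135, 0.748, 2.881]
wrist_force: [0.4, 0.2, 0.9]
grip_width: 0.23
grip_force: 0.1
11.75 [35, np.float64(30.5), np.float64(-8.6), 125, np.float64(3.2), np.float64(-13.4), 119, np.float64(-0.7), np.float64(-11.3)]
11.8 [34, np.float64(32.5), np.float64(-8.9), 128, np.float64(4.3), np.float64(-13.9), 118, np.float64(-1.5), np.float64(-10.9)]
11.85 [33, np.float64(33.2), np.float64(-7.9), 128, np.float64(3.5), np.float64(-14.1), 119, np.float64(-0.9), np.float64(-10.9)]
[ 0.5483 -0.17    0.2876]
```

View pics/c5.png

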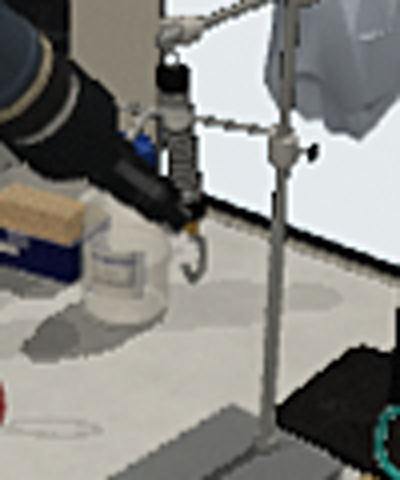

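The cap is pushed back about 20 mm and resting still in the fingers. I'll retract slowly.

```bash
python3 -m pendant '0.006 0 -0.005 0 0 0 0.77; 0.012 0 -0.011 0 0 0 0.77; 0.018 0 -0.016 0 0 0 0.77; 0.024 0 -0.022 0 0 0 0.77; 0.03 0 -0.027 0 0 0 0.77; 0.036 0 -0.033 0 0 0 0.77; 0.042 0 -0.038 0 0 0 0.77; 0.048 0 -0.044 0 0 0 0.77; 0.054 0 -0.049 0 0 0 0.77; 0.06 0 -0.055 0 0 0 0.77; 0.066 0 -0.06 0 0 0 0.77; 0.072 0 -0.066 0 0 0 0.77; 0.078 0 -0.071 0 0 0 0.77; 0.084 0 -0.077 0 0 0 0.77; 0.09 0 -0.082 0 0 0 0.77; 0.096 0 -0.088 0 0 0 0.77; 0.102 0 -0.093 0 0 0 0.77; 0.108 0 -0.099 0 0 0 0.77; 0.114 0 -0.104 0 0 0 0.77; 0.12 0 -0.11 0 0 0 0.77'
python3 -m pendant '0.02 0 -0.02 0 0 0 0.77; 0.04 0 -0.04 0 0 0 0.77; 0.07 0 -0.07 0 0 0 0.77; 0.12 0 -0.12 0 0 0 0.77; 0.2 0 -0.2 0 0 0 0.77; 0.22 0 -0.22 0 0 0 0.77;0.22 0 -0.22 0 0 0 0.77'
python3 -c "
from h import *
bal(16);print(bot.get_obs()['tcp_pos'])"
```

```text
time: 13.95
tcp_pos: [0.5167, -0.1617, 0.2873]
eef_rot: [3.135, 0.748, 2.881]
wrist_force: [0.4, -0.0, 0.1]
grip_width: 0.231
grip_force: 0.0
time: 14.65
tcp_pos: [0.4564, -0.1463, 0.2907]
eef_rot: [3.136, 0.75, 2.881]
wrist_force: [1.4, 0.6, -0.4]
grip_width: 0.233
grip_force: 0.0
14.7 [38, np.float64(2.9), np.float64(-3.6), 90, np.float64(-8.3), np.float64(-8.2), 92, np.float64(-7.6), np.float64(-7.1)]
14.75 [38, np.float64(5.0), np.float64(-2.0), 85, np.float64(-8.9), np.float64(-8.7), 89, np.float64(-8.7), np.float64(-7.3)]
14.8 [35, np.float64(2.4), np.float64(-2.3), 87, np.float64(-8.4), np.float64(-8.3), 88, np.float64(-8.3), np.float64(-7.8)]
14.85 [35, np.float64(4.7), np.float64(-1.2), 95, np.float64(-9.4), np.float64(-7.6), 89, np.float64(-8.7), np.float64(-7.3)]
14.9 [37, np.float64(2.9), np.float64(-0.6), 93, np.float64(-8.3), np.float64(-5.8), 89, np.float64(-8.0), np.float64(-7.0)]
14.95 [42, np.float64(3.1), np.float64(1.5), 89, np.float64(-8.3), np.float64(-4.4), 89, np.float64(-7.4), np.float64(-6.3)]
15.0 [35, np.float64(4.5), np.float64(2.6), 87, np.float64(-7.9),
[... 509 characters left out ...]
(-6.3), 89, np.float64(-6.9), np.float64(-5.6)]
15.25 [36, np.float64(7.2), np.float64(0.2), 84, np.float64(-7.1), np.float64(-7.2), 89, np.float64(-7.8), np.float64(-7.3)]
15.3 [37, np.float64(6.0), np.float64(-2.3), 86, np.float64(-6.3), np.float64(-7.1), 89, np.float64(-7.4), np.float64(-7.7)]
15.35 [37, np.float64(5.8), np.float64(-2.6), 88, np.float64(-7.5), np.float64(-8.2), 94, np.float64(-8.0), np.float64(-7.4)]
15.4 [36, np.float64(4.5), np.float64(-3.3), 87, np.float64(-7.7), np.float64(-8.1), 91, np.float64(-7.9), np.float64(-7.8)]
15.45 [38, np.float64(6.2), np.float64(-2.4), 87, np.float64(-7.9), np.float64(-8.4), 91, np.float64(-8.7), np.float64(-7.6)]
[ 0.4567 -0.146   0.2897]
```

The hook now swings only about 3 mm around the expected rest position. On to the weight, letting the rest die out meanwhile.

```bash
cat >> h.py <<'E'
def gp(x,y,z,h,p,s=0):
    """TCP pose for grasp point at x,y,z, backed off by s along the tool"""
    return (np.array([x,y,z])+(.019-s)*rot(h,p)[:,2],h,p)
E
python3 - <<'E'
from h import *
plan(((.44,-.25,.25),-28,42),gp(.507,-.381,.068,-35,37,.12),gp(.507,-.381,.068,-35,37,0))
E
```

```text
[ 0.44 -0.25  0.25] -> [ 0.1  -0.52  0.18  0.32 -0.17  0.31]
[ 0.441 -0.335  0.129] -> [ 0.43 -0.94  0.7   0.51 -0.34  0.45]
[ 0.519 -0.39   0.057] -> [ 0.34 -1.1   1.27  0.51 -0.34  0.45]
```

```bash
python3 -m pendant '0 -0.2 0 0.1 -0.1 0.1 0.77; 0.05 -0.4 0.1 0.2 -0.15 0.2 0.7; 0.1 -0.55 0.18 0.32 -0.17 0.31 0.6; 0.2 -0.75 0.4 0.4 -0.25 0.4 0.5; 0.3 -0.94 0.5 0.51 -0.34 0.45 0.45; 0.43 -0.94 0.7 0.51 -0.34 0.45 0.45; 0.43 -0.94 0.7 0.51 -0.34 0.45 0.45;0.43 -0.94 0.7 0.51 -0.34 0.45 0.45;0.43 -0.94 0.7 0.51 -0.34 0.45 0.45;0.43 -0.94 0.7 0.51 -0.34 0.45 0.45' ; python3 - <<'E'
from h import *
o=bot.get_obs();print(o['joints'],o['dq'])
plan(gp(.507,-.381,.068,-35,37,.12),gp(.507,-.381,.068,-35,37,0))
p,d=snap('scene','s6');snap('top','t6')
o=np.zeros((600,800,3),np.uint8)
o[:600,:480]=cv2.resize(p[220:345,320:420,::-1],(480,600),interpolation=cv2.INTER_CUBIC)
o[:480,480:]=cv2.resize(p[195:255,310:350,::-1],(320,480),interpolation=cv2.INTER_CUBIC)
cv2.imwrite('pics/c6.png',o)
bal(10)
E
```

```text
time: 16.45
tcp_pos: [0.4427, -0.3373, 0.1356]
eef_rot: [-3.138, 0.937, 2.534]
wrist_force: [-0.2, -1.0, -0.1]
grip_width: 0.548
grip_force: 0.0
[-0.9069 -0.8502 -1.0723  0.4329  0.2366 -0.1805] [ 0.0001 -0.002  -0.0054  0.0058 -0.0018 -0.0011]
[ 0.441 -0.335  0.129] -> [ 0.04  0.01  0.01 -0.    0.02  0.  ]
[ 0.519 -0.39   0.057] -> [ 0.04  0.01  0.61 -0.    0.02  0.  ]
16.6 [34, np.float64(7.2), np.float64(2.3), 87, np.float64(-6.8), np.float64(-5.5), 91, np.float64(-7.6), np.float64(-5.5)]
16.65 [36, np.float64(5.7), np.float64(-0.0), 84, np.float64(-6.9), np.float64(-6.5), 89, np.float64(-7.8), np.float64(-5.5)]
16.7 [34, np.float64(6.1), np.float64(-0.3), 87, np.float64(-6.4), np.float64(-7.2), 88, np.float64(-7.0), np.float64(-5.6)]
16.75 [39, np.float64(7.0), np.float64(-1.3), 87, np.float64(-7.9), np.float64(-8.6), 92, np.float64(-7.5), np.float64(-6.6)]
16.8 [36, np.float64(5.8), np.float64(-1.5), 84, np.float64(-6.9), np.float64(-8.0), 88, np.float64(-7.5), np.float64(-7.5)]
16.85 [37, np.float64(6.0), np.float64(-3.0), 84, np.float64(-7.7), np.float64(-8.2), 92, np.float64(-7.9), np.float64(-7.0)]
16.9 [39, np.float64(5.9), np.float64(-2.8), 87, np.float64(-8.4), np.float64(-8.8), 89, np.float64(-8.0), np.float64(-7.3)]
16.95 [34, np.float64(4.0), np.float64(-2.7), 85, np.float64(-8.2), np.float64(-8.9), 87, np.float64(-8.0), np.float64(-7.4)]
17.0 [35, np.float64(2.8), np.float64(-2.0), 91, np.float64(-8.5), np.float64(-8.1), 90, np.float64(-8.5), np.float64(-8.0)]
17.05 [35, np.float64(1.6), np.float64(-1.1), 93, np.float64(-8.3), np.float64(-7.2), 88, np.float64(-7.4), np.float64(-6.8)]
```

View pics/c6.png

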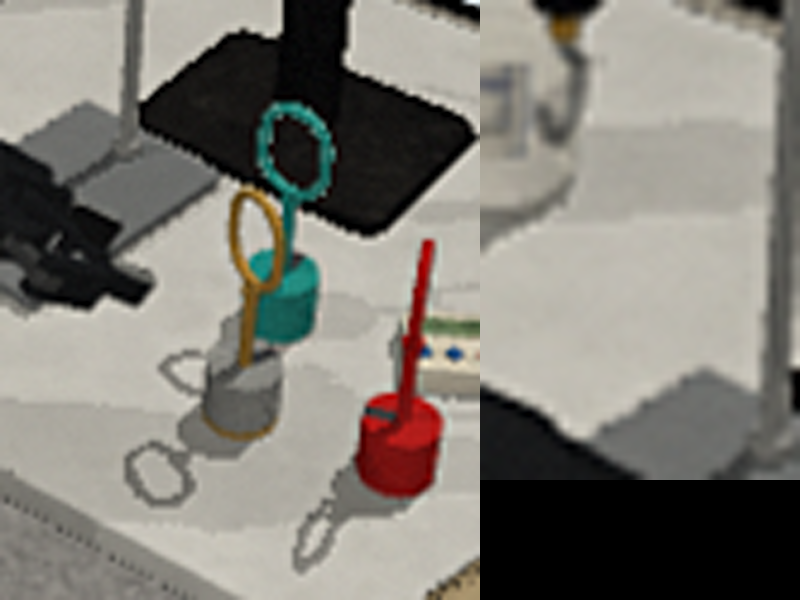

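The fingers (crop 130,290) aim at the large weight's stem (gold eye at 258,240), and the way is clear. I'll go in with open fingers but not move the weight until the hook has settled.

```bash
python3 -m pendant '0.03 0.01 0.1 0 0.02 0 0.45; 0.03 0.01 0.2 0 0.02 0 0.45; 0.03 0.01 0.3 0 0.02 0 0.45; 0.03 0.01 0.4 0 0.02 0 0.45; 0.03 0.01 0.47 0 0.02 0 0.45; 0.03 0.01 0.54 0 0.02 0 0.45; 0.03 0.01 0.6 0 0.02 0 0.45; 0.03 0.01 0.6 0 0.02 0 0.45; 0.03 0.01 0.6 0 0.02 0 0.45; 0.03 0.01 0.6 0 0.02 0 0.45;0.03 0.01 0.6 0 0.02 0 0.45;0.03 0.01 0.6 0 0.02 0 0.45' ; python3 - <<'E'
from h import *
o=bot.get_obs();print(o['joints'])
plan(gp(.507,-.381,.068,-35,37,0))
p,d=snap('scene','s7');t,_=snap('top','t7')
o=np.zeros((600,800,3),np.uint8)
o[:600,:400]=cv2.resize(p[235:325,335:395,::-1],(400,600),interpolation=cv2.INTER_CUBIC)
o[:480,400:]=cv2.resize(t[195:255,360:410,::-1],(400,480),interpolation=cv2.INTER_CUBIC)
cv2.imwrite('pics/c7.png',o)
E
```

```text
time: 18.25
tcp_pos: [0.5173, -0.3867, 0.0517]
eef_rot: [3.14, 0.918, 2.529]
wrist_force: [0.1, 0.4, -0.3]
grip_width: 0.55
grip_force: 0.0
[-0.8315 -0.312  -0.9464  0.0305  0.1748 -0.1345]
[ 0.519 -0.39   0.057] -> [-0.03 -0.01 -0.    0.   -0.01 -0.  ]
```

View pics/c7.png

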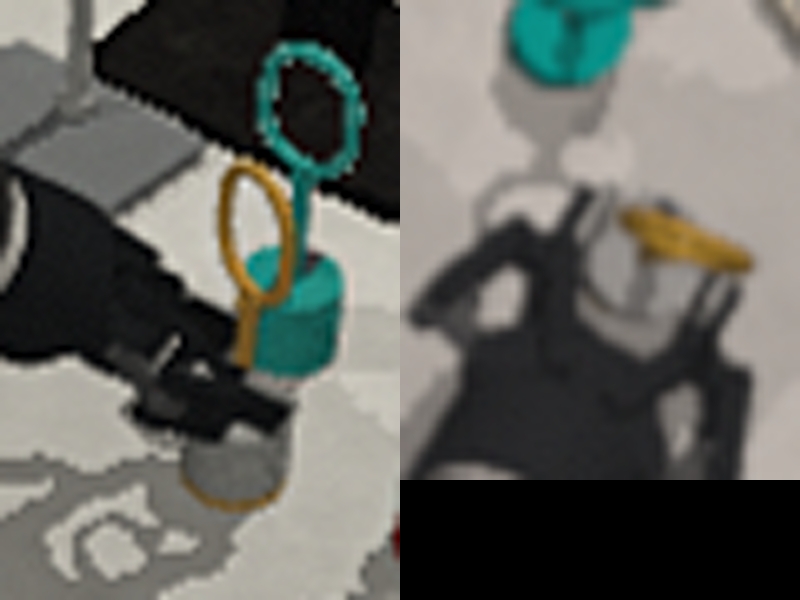

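The fingers straddle the stem just above the discs and the weight is undisturbed. I'll rise 5 mm, wait, and check the hook.

```bash
python3 -m pendant '-0.03 0 0 0 0 0 0.45;-0.03 -0.01 0 0 0 0 0.45;-0.03 -0.01 0 0 0 0 0.45;-0.03 -0.01 0 0 0 0 0.45;-0.03 -0.01 0 0 0 0 0.45;-0.03 -0.01 0 0 0 0 0.45;-0.03 -0.01 0 0 0 0 0.45;-0.03 -0.01 0 0 0 0 0.45;-0.03 -0.01 0 0 0 0 0.45;-0.03 -0.01 0 0 0 0 0.45;-0.03 -0.01 0 0 0 0 0.45;-0.03 -0.01 0 0 0 0 0.45;-0.03 -0.01 0 0 0 0 0.45;-0.03 -0.01 0 0 0 0 0.45;-0.03 -0.01 0 0 0 0 0.45;-0.03 -0.01 0 0 0 0 0.45;-0.03 -0.01 0 0 0 0 0.45;-0.03 -0.01 0 0 0 0 0.45;-0.03 -0.01 0 0 0 0 0.45;-0.03 -0.01 0 0 0 0 0.45' ; python3 - <<'E'
from h import *
bal(16)
E
```

```text
time: 20.35
tcp_pos: [0.5191, -0.3904, 0.0556]
eef_rot: [3.14, 0.917, 2.529]
wrist_force: [-0.0, 0.6, 0.2]
grip_width: 0.551
grip_force: 0.0
20.4 [40, np.float64(6.1), np.float64(-0.7), 86, np.float64(-7.3), np.float64(-7.9), 90, np.float64(-7.6), np.float64(-6.8)]
20.45 [37, np.float64(6.0), np.float64(-2.1), 85, np.float64(-8.2), np.float64(-8.2), 88, np.float64(-8.2), np.float64(-6.5)]
20.5 [38, np.float64(4.8), np.float64(-3.2), 89, np.float64(-8.1), np.float64(-8.1), 88, np.float64(-7.6), np.float64(-6.4)]
20.55 [35, np.float64(3.1), np.float64(-3.7), 87, np.float64(-8.8), np.float64(-9.1), 89, np.float64(-7.9), np.float64(-7.2)]
20.6 [34, np.float64(3.7), np.float64(-1.5), 84, np.float64(-8.2), np.float64(-8.6), 88, np.float64(-8.1), np.float64(-6.9)]
20.65 [36, np.float64(1.8), np.float64(-1.9), 93, np.float64(-8.9), np.float64(-7.2), 90, np.float64(-7.9), np.float64(-6.6)]
20.7 [36, np.float64(4.0), np.float64(-0.2), 98, np.float64(-8.6), np.float64(-6.1), 87, np.float64(-8.1), np.float64(-6.8)]
20.75 [37, np.float64(3.9), np.float64(1.8), 95, np.float64(-8.4), np.float64(-5.
[... 341 characters left out ...]
np.float64(-6.9), np.float64(-5.5), 86, np.float64(-7.0), np.float64(-5.7)]
20.95 [36, np.float64(5.7), np.float64(1.5), 92, np.float64(-6.4), np.float64(-5.9), 86, np.float64(-7.6), np.float64(-6.1)]
21.0 [37, np.float64(5.4), np.float64(1.4), 88, np.float64(-6.3), np.float64(-6.8), 88, np.float64(-7.3), np.float64(-6.3)]
21.05 [33, np.float64(5.4), np.float64(0.2), 87, np.float64(-6.7), np.float64(-7.4), 84, np.float64(-7.8), np.float64(-5.7)]
21.1 [39, np.float64(6.0), np.float64(-0.5), 83, np.float64(-7.3), np.float64(-7.6), 86, np.float64(-7.5), np.float64(-6.7)]
21.15 [40, np.float64(5.9), np.float64(-1.0), 84, np.float64(-7.7), np.float64(-7.6), 89, np.float64(-7.8), np.float64(-7.5)]
```

The hook's remaining swing is about 2.5 mm (≈22 mm/s) and has held for seconds, so step 1 is met. I'll grip the stem and lift, and measure the hook direction numerically.

```bash
cat >> h.py <<'E'
from scipy.optimize import least_squares
def stf(P): return (P-[*S,0])@np.array([[np.cos(SY),-np.sin(SY),0],[np.sin(SY),np.cos(SY),0],[0,0,1]])
def gold(r=(120,340,270,420),near=None):
    p,d=eyes.snapshot('scene');P,I=cloud('scene',p,d,r)
    m=(I[:,0]-I[:,2]>50)&(I[:,1]-I[:,2]>25)&(P[:,2]>.06)
    if near is not None:m&=np.hypot(P[:,0]-near[0],P[:,1]-near[1])<.05
    return P[m]
E
python3 -m pendant '0 0 0 0 0 0 1;0 0 0 0 0 0 1;0 0 0 0 0 0 1;0 0 0 0 0 0 1;0 0 0 0 0 0 1;0 0 0 0 0 0 1;0 0 0 0 0 0 1;0 0 0 0 0 0 1' 60; python3 - <<'E'
from h import *
H=[];T=[]
for _ in range(6):
    p,d=eyes.snapshot('scene');P,I=cloud('scene',p,d,(140,260,290,360));q=stf(P)
    m=(abs(q[:,0])<.05)&(abs(q[:,1])<.04);q=q[m]
    H.append(q[(q[:,2]>.218)&(q[:,2]<.272)]);T.append(q[(q[:,2]>.31)&(q[:,2]<.385)])
H=np.vstack(H);T=np.vstack(T)
r=least_squares(lambda a:np.hypot(T[:,0]-a[0],T[:,1]-a[1])-.012,[0,0],loss='soft_l1',f_scale=.002).x
print('tube axis mm',r*1000)
print('hook z range',H[:,2].min(),H[:,2].max())
for lo in np.arange(.218,.272,.006):
    Q=H[(H[:,2]>=lo)&(H[:,2]<lo+.006)]
    if len(Q):print(round(lo,3),len(Q),(np.percentile(Q[:,:2],[10,50,90],axis=0)*1000).round(1).tolist())
G=gold(near=(.507,-.381));print('eye',len(G),G.mean(0),G.max(0)); U,s,V=np.linalg.svd(G[:,:2]-G[:,:2].mean(0));print(V[0])
o=bot.get_obs();print(o['tcp_pos'],o['grip_width'],o['grip_force'])
E
```

```text
time: 21.95
tcp_pos: [0.5193, -0.3901, 0.0556]
eef_rot: [3.139, 0.917, 2.529]
wrist_force: [1.8, 1.9, 0.3]
grip_width: 0.079
grip_force: 58.4
tube axis mm [0.1766 0.6567]
hook z range 0.2235636463040473 0.2717693859628753
0.218 1 [[4.1, 1.9], [4.1, 1.9], [4.1, 1.9]]
0.224 42 [[-9.3, -5.5], [0.3, -0.8], [7.9, 1.9]]
0.23 53 [[-14.3, -6.4], [3.4, -0.3], [11.2, 4.6]]
0.236 41 [[-16.9, -5.8], [8.2, 0.7], [13.7, 4.8]]
0.242 41 [[-19.7, -8.2], [-15.1, -1.8], [13.3, 3.8]]
0.248 22 [[-17.0, -4.8], [8.5, 0.9], [11.7, 3.9]]
0.254 14 [[-0.6, -2.1], [4.3, 0.5], [8.6, 2.8]]
0.26 22 [[-2.7, -4.1], [-1.1, -1.6], [0.9, 1.9]]
0.266 25 [[-6.0, -4.3], [-3.7, -1.7], [0.9, 3.6]]
eye 111 [ 0.5046 -0.3827  0.1282] [ 0.5185 -0.3591  0.1677]
[-0.4142 -0.9102]
[ 0.5193 -0.3902  0.0556] 0.08220949921865875 58.3956116437912
```

```bash
python3 -m pendant '-0.04 0 -0.03 0 0 0 1; -0.12 0 -0.09 0 0 0 1; -0.2 0 -0.15 0 0 0 1; -0.28 0 -0.21 0 0 0 1; -0.36 0 -0.27 0 0 0 1; -0.44 0 -0.34 0 0 0 1; -0.44 0 -0.34 0 0 0 1; -0.44 0 -0.34 0 0 0 1; -0.44 0 -0.34 0 0 0 1'; python3 - <<'E'
from h import *
H=[]
for _ in range(6):
    p,d=eyes.snapshot('scene');P,I=cloud('scene',p,d,(140,260,290,360));q=stf(P)
    q=q[(abs(q[:,0])<.03)&(abs(q[:,1])<.02)&(q[:,2]>.23)&(q[:,2]<.25)];H.append(q)
H=np.vstack(H);a=np.median(H[H[:,0]<-.009],0);b=np.median(H[H[:,0]>.004],0);print(a,b,np.degrees(np.arctan2(b[1]-a[1],b[0]-a[0])))
G=gold(near=(.507,-.381));print('eye',len(G),G.mean(0),G.max(0),np.linalg.svd(G[:,:2]-G[:,:2].mean(0))[2][0])
g=lambda x,z,h:gp(*st(x,.0005,z),h,37)
for h in(-17,-10):
    print('h',h);plan(g(-.07,.165,h),g(-.003,.162,h))
o=bot.get_obs();print(o['joints'],o['wrist_force'])
E
```

```text
time: 23.2
tcp_pos: [0.5172, -0.389, 0.1625]
eef_rot: [3.138, 0.91, 2.527]
wrist_force: [-0.7, 0.0, -5.2]
grip_width: 0.083
grip_force: 58.8
[-0.0144 -0.0063  0.2396] [0.0104 0.0011 0.2401] 16.62685929847451
eye 150 [ 0.5025 -0.3839  0.2258] [ 0.5175 -0.3591  0.2771] [-0.4312 -0.9023]
h -17
[ 0.49  -0.163  0.154] -> [ 0.52  0.85 -0.57 -0.48 -0.02 -0.37]
[ 0.557 -0.171  0.151] -> [ 0.35  1.01 -0.33 -0.48 -0.02 -0.37]
h -10
[ 0.49  -0.161  0.154] -> [ 0.52  0.86 -0.57 -0.66 -0.02 -0.51]
[ 0.557 -0.169  0.151] -> [ 0.35  1.02 -0.33 -0.66 -0.02 -0.51]
[-0.8349 -0.485  -0.8097  0.343   0.1774 -0.1366] [-0.3937 -0.234  -4.3948]
```

The weight is lifted (−5 N). The hook is turned about +16° on its swivel, so I'll use heading −8° and go to the pre-hang pose.

```bash
python3 -m pendant '0.05 0.06 -0.1 -0.05 0 -0.04 1; 0.1 0.12 -0.2 -0.12 0 -0.09 1; 0.16 0.19 -0.3 -0.19 0 -0.14 1; 0.22 0.26 -0.38 -0.25 0 -0.19 1; 0.28 0.34 -0.46 -0.32 0 -0.24 1; 0.34 0.42 -0.54 -0.39 0 -0.3 1; 0.4 0.5 -0.57 -0.45 0 -0.36 1; 0.44 0.58 -0.57 -0.52 0 -0.41 1; 0.47 0.65 -0.57 -0.58 0 -0.46 1; 0.49 0.72 -0.57 -0.65 -0.01 -0.5 1; 0.51 0.79 -0.57 -0.7 -0.02 -0.54 1; 0.52 0.86 -0.57 -0.71 -0.02 -0.55 1;0.52 0.86 -0.57 -0.71 -0.02 -0.55 1;0.52 0.86 -0.57 -0.71 -0.02 -0.55 1;0.52 0.86 -0.57 -0.71 -0.02 -0.55 1;0.52 0.86 -0.57 -0.71 -0.02 -0.55 1;0.52 0.86 -0.57 -0.71 -0.02 -0.55 1'; cat >> h.py <<'E'
def eye():
    """ring fit: axis xy (stand mm), top z, yaw of the eye normal; from gold pixels near the tcp"""
    o=bot.get_obs();G=np.vstack([gold(near=o['tcp_pos']) for _ in range(2)]);G=G[G[:,2]>o['tcp_pos'][2]+.06]
    q=stf(G);v=np.linalg.svd(q[:,:2]-q[:,:2].mean(0))[2][0]
    ext=(q[:,:2]@v);t=(ext.min()+ext.max())/2;n=np.array([v[1],-v[0]])
    print('eye n',len(q),'mean',q.mean(0)*1000,'mid',(v*t+n*np.median(q[:,:2]@n))*1000,'zmax',q[:,2].max()*1000,np.percentile(q[:,2],98)*1000,'normal',np.degrees(np.arctan2(n[1],n[0])))
E
python3 - <<'E'
from h import *
o=bot.get_obs();print(o['joints'],o['dq'])
eye();g=lambda x,z,h:gp(*st(x,.0005,z),h,37)
plan(g(-.07,.165,-8),g(-.003,.162,-8))
E
```

```text
time: 25.25
tcp_pos: [0.4919, -0.1619, 0.1542]
eef_rot: [-3.135, 0.927, 3.005]
wrist_force: [0.2, 0.5, -4.3]
grip_width: 0.08
grip_force: 59.1
[-0.7253 -0.9892 -1.07    0.651   0.4541 -0.3801] [ 0.0001 -0.0002 -0.0012  0.0012 -0.0002  0.0004]
eye n 132 mean [-67.0614  -4.5441 246.2231] mid [-71.2213  -0.9291] zmax 277.9247131609991 275.076283427363 normal -162.33597084996376
[ 0.491 -0.161  0.154] -> [ 0.01  0.   -0.   -0.01  0.    0.  ]
[ 0.557 -0.168  0.151] -> [-0.18  0.01  0.27 -0.01  0.    0.  ]
```

```bash
python3 -m pendant '0.01 0 0.01 0 0 0 1; 0 0 0.04 0 0 0 1; -0.03 0 0.07 0 0 0 1; -0.06 0 0.11 0 0 0 1; -0.08 0 0.14 0 0 0 1; -0.1 0 0.17 0 0 0 1; -0.12 0.01 0.19 0 0 0 1; -0.135 0.01 0.21 0 0 0 1; -0.15 0.01 0.23 0 0 0 1; -0.165 0.01 0.25 0 0 0 1; -0.175 0.01 0.26 0 0 0 1;-0.175 0.01 0.26 0 0 0 1;-0.175 0.01 0.26 0 0 0 1;-0.175 0.01 0.26 0 0 0 1'; python3 - <<'E'
from h import *
o=bot.get_obs();print(o['joints'],o['wrist_force'])
eye()
H=[];T=[]
for _ in range(4):
    p,d=eyes.snapshot('scene');P,I=cloud('scene',p,d,(130,270,290,360));q=stf(P)
    m=(abs(q[:,0])<.04)&(abs(q[:,1])<.035);g=(I[:,0]-I[:,2]>50)&(I[:,1]-I[:,2]>25)
    T.append(q[m&(q[:,2]>.31)&(q[:,2]<.385)]);H.append(q[m&~g&(q[:,2]>.215)&(q[:,2]<.26)])
T=np.vstack(T);H=np.vstack(H)
print('tube',1000*least_squares(lambda a:np.hypot(T[:,0]-a[0],T[:,1]-a[1])-.012,[0,0],loss='soft_l1',f_scale=.002).x)
for lo in np.arange(.218,.26,.006):
    Q=H[(H[:,2]>=lo)&(H[:,2]<lo+.006)]
    if len(Q):print(round(lo,3),len(Q),(np.percentile(Q[:,:2],[10,50,90],axis=0)*1000).round(1).tolist())
g=lambda x,z,h:gp(*st(x,.0005,z),h,37)
plan(g(-.003,.162,-8),g(-.001,.136,-8),g(-0.001,.112,-8))
E
```

```text
time: 26.75
tcp_pos: [0.5541, -0.1682, 0.1505]
eef_rot: [-3.136, 0.926, 3.005]
wrist_force: [-0.6, -0.2, -5.0]
grip_width: 0.082
grip_force: 59.1
[-0.612  -0.7197 -0.9704  0.4494  0.3691 -0.2993] [-0.6453 -0.2189 -4.9985]
eye n 132 mean [ -8.2057  -1.2051 243.0286] mid [-8.9209 -0.6018] zmax 277.7773509508859 276.6109240767325 normal -170.63918673899278
tube [0.5772 0.3826]
0.218 12 [[-10.2, -25.1], [-4.2, 7.1], [-1.7, 21.5]]
0.224 42 [[-9.3, -24.0], [-1.2, -1.6], [7.4, 17.7]]
0.23 47 [[-11.1, -25.2], [-4.0, -2.3], [10.3, 17.7]]
0.236 26 [[-16.0, -23.7], [-10.4, -6.1], [-0.2, 18.0]]
0.242 28 [[-19.2, -14.4], [-14.2, -5.6], [13.9, 16.1]]
0.248 20 [[-16.6, -14.3], [-7.9, -3.4], [10.7, 12.5]]
0.254 26 [[-11.3, -4.8], [-3.0, 0.5], [9.0, 5.5]]
[ 0.557 -0.168  0.151] -> [-0.01  0.    0.01 -0.01  0.    0.  ]
[ 0.559 -0.169  0.125] -> [ 0.09  0.    0.1  -0.01  0.    0.  ]
[ 0.559 -0.169  0.101] -> [ 0.19  0.    0.17 -0.01  0.    0.  ]
```

Tip (x≈−17) is in front of the eye (x≈−6) and the back wire behind it: the eye is inside the gap. Lowering slowly.

```bash
python3 -m pendant '0 0 0.01 0 0 0 1; 0 0 0.02 0 0 0 1; 0.01 0 0.03 0 0 0 1; 0.02 0 0.035 0 0 0 1; 0.025 0 0.04 0 0 0 1; 0.03 0 0.05 0 0 0 1; 0.04 0 0.055 0 0 0 1; 0.05 0 0.06 0 0 0 1; 0.06 0 0.07 0 0 0 1; 0.065 0 0.08 0 0 0 1; 0.07 0 0.085 0 0 0 1; 0.08 0 0.09 0 0 0 1; 0.09 0 0.1 0 0 0 1; 0.1 0 0.105 0 0 0 1; 0.105 0 0.11 0 0 0 1; 0.11 0 0.115 0 0 0 1; 0.12 0 0.12 0 0 0 1; 0.12 0 0.125 0 0 0 1; 0.12 0 0.125 0 0 0 1; 0.12 0 0.125 0 0 0 1'; cat > look.py <<'E'
from h import *
eye();T=[];W=[]
for _ in range(4):
    p,d=eyes.snapshot('scene');P,I=cloud('scene',p,d,(130,280,290,360));q=stf(P);W.append(bot.get_obs()['wrist_force'])
    m=(abs(q[:,0])<.04)&(abs(q[:,1])<.035);g=(I[:,0]-I[:,2]>50)&(I[:,1]-I[:,2]>25)
    T.append(q[m&(q[:,2]>.31)&(q[:,2]<.385)])
T=np.vstack(T);print('wrist',np.mean(W,0),'tcp',bot.get_obs()['tcp_pos'])
print('tube',1000*least_squares(lambda a:np.hypot(T[:,0]-a[0],T[:,1]-a[1])-.012,[0,0],loss='soft_l1',f_scale=.002).x)
g=m&~g&(abs(q[:,0])<.025)&(abs(q[:,1])<.012)&(q[:,2]>.18)&(q[:,2]<.28);Q=q[g]
for lo in np.arange(.182,.28,.008):
    A=Q[(Q[:,2]>=lo)&(Q[:,2]<lo+.008)]
    if len(A):print(round(lo,3),len(A),(1000*np.sort(A[:,0])[[0,len(A)//2,-1]]).round(1))
E
python3 look.py
```

```text
time: 29.05
tcp_pos: [0.56, -0.1692, 0.1169]
eef_rot: [-3.135, 0.927, 3.006]
wrist_force: [-0.3, 0.2, -2.7]
grip_width: 0.082
grip_force: 59.1
eye n 108 mean [ -2.7757  -0.6793 214.2496] mid [-3.2613  0.2088] zmax 269.2290141153838 268.43329769473877 normal -170.10382440082157
wrist [ 0.1749  0.269  -2.53  ] tcp [ 0.5598 -0.1691  0.1166]
tube [0.9139 0.6924]
0.214 4 [-7.9 -3.6 10.6]
0.222 11 [-13.9   3.3  13.9]
0.23 10 [-20.1  10.7  15.4]
0.238 3 [-14.7  11.2  13.4]
0.246 6 [ 0.9  6.8 10.1]
0.254 6 [-0.6  2.1  7.1]
0.262 4 [0.3 5.6 6.2]
0.27 4 [-2.4 -0.9  2. ]
```

The hook is carrying half the weight (5 → 2.5 N, hook drawn about 8 mm). I'll continue down 13 mm.

```bash
python3 -m pendant '0.005 0 0.004 0 0 0 1; 0.011 0 0.009 0 0 0 1; 0.017 0 0.013 0 0 0 1; 0.023 0 0.017 0 0 0 1; 0.029 0 0.022 0 0 0 1; 0.035 0 0.026 0 0 0 1; 0.041 0 0.031 0 0 0 1; 0.047 0 0.035 0 0 0 1; 0.052 0 0.039 0 0 0 1; 0.052 0 0.039 0 0 0 1; 0.052 0 0.039 0 0 0 1'; python3 look.py
```

```text
time: 30.45
tcp_pos: [0.5599, -0.1692, 0.1038]
eef_rot: [-3.135, 0.927, 3.006]
wrist_force: [-0.3, 0.2, -0.8]
grip_width: 0.08
grip_force: 59.2
eye n 121 mean [ -2.6263  -1.1152 200.3218] mid [-2.8286 -0.4757] zmax 256.3366028414355 255.7413649991286 normal -171.35280879054272
wrist [ 0.1488  0.0583 -0.4586] tcp [ 0.5598 -0.1691  0.1036]
tube [1.025  0.7114]
0.198 3 [-5.8 -3.8  1.8]
0.206 12 [-12.8  -2.2  12.9]
0.214 7 [-17.4  11.1  15.6]
0.222 8 [-19.6 -13.3  17.1]
0.23 3 [ 6.1  9.9 10.8]
0.238 5 [0.  1.3 4.7]
0.246 2 [-3.1 -3.1 -3.1]
0.254 5 [-1.9  3.   5.6]
0.262 5 [-3.3  0.5  5.3]
0.27 3 [-2.1 -1.1  1.9]
```

Residual is about 0.4 N. I'll lower 2 mm more, then open gradually.

```bash
python3 -m pendant '0.004 0 0.003 0 0 0 1; 0.008 0 0.006 0 0 0 1; 0.008 0 0.006 0 0 0 0.92; 0.008 0 0.006 0 0 0 0.91; 0.008 0 0.006 0 0 0 0.9; 0.008 0 0.006 0 0 0 0.88; 0.008 0 0.006 0 0 0 0.86; 0.008 0 0.006 0 0 0 0.84; 0.008 0 0.006 0 0 0 0.8; 0.008 0 0.006 0 0 0 0.75; 0.008 0 0.006 0 0 0 0.7;0.008 0 0.006 0 0 0 0.6;0.008 0 0.006 0 0 0 0.5;0.008 0 0.006 0 0 0 0.45;0.008 0 0.006 0 0 0 0.45;0.008 0 0.006 0 0 0 0.45' 20; python3 look.py
```

```text
time: 32.35
tcp_pos: [0.5597, -0.1691, 0.1014]
eef_rot: [-3.136, 0.926, 3.005]
wrist_force: [-0.4, -0.0, 0.3]
grip_width: 0.548
grip_force: 0.0
eye n 123 mean [ -1.2477   0.5898 198.7376] mid [-1.6522  1.764 ] zmax 257.242473622077 255.9314476856762 normal -170.45094568348833
wrist [ 0.1455 -0.2062  0.0221] tcp [ 0.5597 -0.1691  0.1014]
tube [1.6736 1.102 ]
0.198 2 [-2.5  0.7  0.7]
0.206 12 [-12.   -0.8  15.5]
0.214 9 [-16.5  10.9  16.1]
0.222 6 [-14.9  13.1  14.1]
0.23 4 [ 2.2 11.2 14.5]
0.238 5 [-0.6  1.9  9.6]
0.246 2 [-1.8  8.2  8.2]
0.254 3 [-0.5  1.3  2.4]
0.262 5 [-1.2  1.2  4.5]
0.27 4 [-3.8  3.   3.1]
```

```bash
python3 -m pendant '0 0 -0.05 0 0 0 0.45; 0 0 -0.1 0 0 0 0.45; 0 0 -0.17 0 0 0 0.45; 0 0 -0.24 0 0 0 0.45; 0 0 -0.32 0 0 0 0.45; 0 0 -0.4 0 0 0 0.45; 0 0 -0.45 0 0 0 0.45; 0 0 -0.45 0 0 0 0.45; 0 0 -0.45 0 0 0 0.45; 0 0 -0.45 0 0 0 0.45'; python3 - <<'E'
from h import *
print(bot.get_obs()['tcp_pos'])
for _ in range(14):
    G=gold((120,340,270,420),near=st(0,0,0));q=stf(G);q=q[(q[:,2]<.245)]
    lo=q[(q[:,2]<.14)];hi=q[q[:,2]>.14]
    print(round(bot.get_obs()['time'],2),(hi.mean(0)*1000).round(1),(lo.mean(0)*1000).round(1),len(hi),len(lo))
E
```

```text
time: 33.65
tcp_pos: [0.4915, -0.1605, 0.1549]
eef_rot: [-3.137, 0.924, 3.005]
wrist_force: [-0.8, 0.4, 0.6]
grip_width: 0.554
grip_force: 0.0
[ 0.4915 -0.1605  0.1549]
33.7 [ -2.2   1.3 177.2] [ -3.7  -2.1 114.8] 82 27
33.75 [ -2.3   1.1 177.3] [ -3.   -1.6 114.8] 84 26
33.8 [ -2.4   1.  177.3] [ -4.4  -2.7 114.5] 84 26
33.85 [ -2.2   1.7 176.9] [ -3.2  -1.4 113.4] 81 28
33.9 [ -2.3   0.8 177.7] [ -3.   -1.  113.5] 83 30
33.95 [ -2.8   0.3 177.1] [ -2.2  -0.3 110.4] 87 29
34.0 [ -2.    1.4 177.2] [ -3.5  -1.4 112.5] 87 30
34.05 [ -2.2   1.9 177. ] [ -2.6  -0.6 111.7] 84 30
34.1 [ -1.7   1.6 177.8] [ -3.2  -1.1 113.1] 84 31
34.15 [ -1.7   1.1 177. ] [ -1.6   0.3 110.9] 87 30
34.2 [ -1.3   1.6 176.4] [ -2.5  -0.6 112. ] 87 29
34.25 [ -1.4   1.7 177.4] [ -2.9  -1.2 113.1] 89 28
34.3 [ -1.4   1.7 177.2] [ -2.   -0.6 113.2] 87 27
34.35 [ -1.4   2.2 177.1] [ -2.3  -0.7 112.6] 85 28
```

The weight hangs upright and practically still, and the robot is clear.

```bash
python3 -c "
from h import *
print(order.job_done())"
```

```text
the job is handed in; nothing more can be done
None
```

I handed the job in at about 34 s, but no verdict came back. At the last check the keeper was well aside, and the large weight hung from the hook upright, free and almost still, with the spring drawn out about 21 mm and the robot clear.

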